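# Find the loose die bolt and hold its nut cap open

### The arm

A 7-joint arm with a two-finger parallel gripper is mounted at the origin on the work surface. World frame = base frame: x ahead of the robot, y to its left, z up, the work surface at z = 0. Lengths are in m, angles in rad, forces in N, time in s.
With the tool pointing down it reaches from about 0.4 to 0.85 m from the base axis. Payload 10.4 kg.
Tool frame: the origin (TCP) lies between the finger pads; the fingertips stand tip_extent ahead of it and the grasp point (between the pads) lies 2 mm behind it (tip_extent is the distance from the TCP to the fingertips, in m); z points along the fingers, y is the direction in which the jaws open and shut (so a half turn about z gives the same grasp; the last joint's range is limited). The gripper opens to 87 mm and grips with 3 to 60 N. Pads are 19 mm wide; open, the fingers measure 117 mm over their backs; the gripper's body (75 mm by 190 mm) begins 51 mm behind the grasp point.
Start: joints at [1.164, 0.332, -0.065, 1.46, 0.022, 1.35, -0.088], TCP at [0.234, -0.58, 0.205] pointing down, gripper open.
Joint ranges: [-2.6, 2.6], [-0.5, 2.12], [-1.47, 1.34], [0.16, 2.42], [-1.27, 4.41], [0.06, 2.06], [-2.6, 2.6]. Speed limits (rad/s): [2.22, 2.22, 2.79, 2.79, 3.14, 3.14, 3.14].

### API

Orientations are given as a unit quaternion [x, y, z, w].
In Python, from bench import read_state, camera, camera_params, close_job, tip_extent gives the robot as it stands. The module is installed in compiled form; this text tells all that it offers.
- The arm moves only by the tool send_rows, never from a script. Its argument "steps" is a list of rows, each a list of 7 numbers: the turn, a rotation vector about the tool's x, y, z in degrees, then the shift along the tool's x, y, z in m, then the gripper's target within -1 to 1 (shut at 1, half-way at 0, fully open at -1). In form: [[ax, ay, az, x, y, z, jaw], ...]. A call has exactly 10 rows; each row shifts and turns the pose as measured when the row begins, along the tool's axes as they then stand; what a row does not reach is not made up. A row lasts 1/10 s, in which the tool goes at most 50 mm and 8.59 degrees, less where a joint would pass 70% of its speed; a pose out of reach is approached as far as the arm can. A call with a gripper value outside its range is refused whole. The fingers move at their own pace and stop on an object; "force" is the grip in N (left out, the last holds). Time passes only in rows, so rows that do not move let the fingers close, or fill a call up. It gives the time, the measured TCP pose, the force and the opening at its end, in the units of the state.
- read_state(): the state, without advancing time (a new reading comes with each control period).
- camera(name): name is "scene" or "top"; returns (picture, depth): 420x560x3 uint8, blue, green, red; 420x560 float32, m along the optical axis (not along the pixel's ray), 0 where there is no reading.
- camera_params(name): a dict with "camera_matrix" (3x3 intrinsics, pixels), "world_from_camera" (4x4, takes a point from camera to world coordinates). Camera axes: x right, y down, z forward; pixel columns grow to the right and rows downward; lengths in m; the calibration is good to about 2 mm. A picture is of the moment at which its call begins. camera_params takes no time and is no camera call.
- close_job(): hands the job in, once; it reports no verdict.
The state is a dict: "time": time; "joint_positions": joint angles; "joint_vel": joint speeds; "joint_torque": joint torques, N m; "ee_pos": TCP position; "eef_rot": TCP orientation; "ft_force": force on the tool from outside, world axes, zero at the start; "torque": the same for the moment, N m; "width": finger opening in m.
Only numpy, scipy, OpenCV 4.12 (cv2) and the standard library are available. Lean on these libraries where they do the work, as an engineer would, in place of code of your own. Each camera call takes 0.05 s, during which the arm holds its last target.

### The job

Lift the lid of the grey die case open until it rests back on its stop, and tap the heads of the three bolts inside to find the loose one, which sinks and stays down when pressed. Then lift the hinged cap right behind that bolt by its knob, at least 45 degrees open, and finish still holding it open with the gripper, so that the lock nut under it can be reached. Do not lift the caps of tight bolts or of a bolt not yet tapped, and leave everything else on the bench and in the case where it stands.

Things in the scene. Friction and masses are not known exactly. Their poses are not given: they have to be found in the camera images.
- case: Grey steel case fixed to the bench, 180 (x) by 340 (y) by 105 mm high, walls 6 mm; origin: centre of its underside, x from the robot towards the lid's hinge, y along the bolts, z up. Inside, a steel block (top 50 mm above the bench) carries three bolts at case x = -55, y = +50, -30, -110 mm, and behind each (+x) the hinged cap over its lock nut.
- lid (a joint): Hinge of the case's flat lid (0.24 to 0.38 kg, 6 mm thick, hinged on the far +x rim): 0 shut, grows as the near edge is lifted, 2.5 rad on its stop, leaning far back. Let go below about 1.4 rad it falls shut; past 1.5 rad it falls open by itself, slowly, to its stop.
- lid_hinge (a point): Middle of the lid's hinge line, which runs along the case's y, 105 mm above the bench.
- lid_grip (a point): Middle of the lid's bar handle: round steel bar 10 mm thick, 100 mm long, parallel to the hinge; in the lid's frame at the hinge x = -155, z = +44 mm (38 mm above the lid's top face; 150 mm above the bench when shut). Pinched across from above it turns between the fingers as the lid swings.
- bolt1 (a joint): How far bolt 1 (case y = +50 mm) has sunk, in m: 0 as found, 0.008 fully sunk. A loose bolt slides down 8 mm under a press of 3 to 6 N and stays down; a tight one yields less than 2 mm. Exactly one of the three is loose, a different one each time; they look alike.
- bolt1_top (a point): Centre of the top of bolt 1's hexagonal steel head, 23 mm wide, 75 mm above the bench as found (25 mm above the block).
- cap1_hinge (a joint): Hinge of cap 1, behind bolt 1: 0 shut, grows as its near edge is lifted, stop at 1.3 rad. A light spring and its weight shut it when it is let go (about 1.5 to 3 N at the knob).
- cap1: Cap 1: aluminium flap 60 (x) by 44 (y) by 4 mm, 0.1 kg; origin: middle of its hinge line, at case x = +40 mm, 58 mm above the bench; shut, its axes are the case's and it reaches to x = -60 mm. Its knob is a barrel 14 mm thick, 24 mm long along y, on a stem, centred at x = -45, z = +30 mm (26 mm above the flap). Pinched by its ends from above it turns between the fingers as the cap swings.
- bolt2 (a joint): How far bolt 2 (case y = -30 mm) has sunk, in m: 0 as found, 0.008 fully sunk. A loose bolt slides down 8 mm under a press of 3 to 6 N and stays down; a tight one yields less than 2 mm. Exactly one of the three is loose, a different one each time; they look alike.
- bolt2_top (a point): Centre of the top of bolt 2's hexagonal steel head, 23 mm wide, 75 mm above the bench as found (25 mm above the block).
- cap2_hinge (a joint): Hinge of cap 2, behind bolt 2: 0 shut, grows as its near edge is lifted, stop at 1.3 rad. A light spring and its weight shut it when it is let go (about 1.5 to 3 N at the knob).
- cap2: Cap 2: aluminium flap 60 (x) by 44 (y) by 4 mm, 0.1 kg; origin: middle of its hinge line, at case x = +40 mm, 58 mm above the bench; shut, its axes are the case's and it reaches to x = -60 mm. Its knob is a barrel 14 mm thick, 24 mm long along y, on a stem, centred at x = -45, z = +30 mm (26 mm above the flap). Pinched by its ends from above it turns between the fingers as the cap swings.
- bolt3 (a joint): How far bolt 3 (case y = -110 mm) has sunk, in m: 0 as found, 0.008 fully sunk. A loose bolt slides down 8 mm under a press of 3 to 6 N and stays down; a tight one yields less than 2 mm. Exactly one of the three is loose, a different one each time; they look alike.
- bolt3_top (a point): Centre of the top of bolt 3's hexagonal steel head, 23 mm wide, 75 mm above the bench as found (25 mm above the block).
- cap3_hinge (a joint): Hinge of cap 3, behind bolt 3: 0 shut, grows as its near edge is lifted, stop at 1.3 rad. A light spring and its weight shut it when it is let go (about 1.5 to 3 N at the knob).
- cap3: Cap 3: aluminium flap 60 (x) by 44 (y) by 4 mm, 0.1 kg; origin: middle of its hinge line, at case x = +40 mm, 58 mm above the bench; shut, its axes are the case's and it reaches to x = -60 mm. Its knob is a barrel 14 mm thick, 24 mm long along y, on a stem, centred at x = -45, z = +30 mm (26 mm above the flap). Pinched by its ends from above it turns between the fingers as the cap swings.
- tin: Bystander: small glass jar with a steel cap, 42 mm across, 55 mm high, standing inside the case in the bay at its +y end; origin at its underside.
- pail_brass: Bystander: small steel pail, 92 mm across the rim, 75 mm high, brass studs in it, standing near the case's +y side; origin at its underside.
- pail_black: Bystander: small steel pail, 92 mm across the rim, 75 mm high, dark studs in it, standing near the case's -y side; origin at its underside.
- glue: Bystander: white glue bottle, 36 mm across, 110 mm high, near the case's +y side; origin at its underside.
- jar: Bystander: glass jar, 72 mm across, 70 mm high, near the case's -y side; origin at its underside.
- brush: Bystander: brush lying on the bench at the left; origin at the middle of its underside, lying along its x.
- mallet: Bystander: hammer lying on the bench at the right; origin at the middle of its underside, lying along its x.
- spool: Bystander: blue spool, 40 mm across, 50 mm high, on the bench at the left; origin at its underside.

How it is judged:
By the outcome, as a careful person would: the job done as asked, in the order asked, and still so for the second after the job is handed in, while the arm keeps its last pose, push and grip.
It also fails if it takes over 64 s, if anything falls off the work surface, if the arm or the gripper's body presses on something with over 40 N, if the wrist force passes 120 N, or if a joint passes its speed limit or range.

## Working session

There is one attempt and no reset: what is moved stays moved. The work goes in short steps, Python scripts to look and compute and a tool call to move; the robot and the scene stay as the last step left them, time stands still between calls to the robot, and variables do not carry over. Pictures are saved under pics/ and viewed, and the job is handed in when it is done.

Besides the shell and the picture viewer there is one more tool, called after "Emit:" as name(argument=value, ...), one argument or row to a line, values as JSON. send_rows: Moves the arm, as the interface text tells. Its arguments: {"type":"object","properties":{"steps":{"type":"array"},"force":{"type":"number"}},"required":["steps"]}

```bash
mkdir -p pics; python3 - <<'E'
from bench import *
import cv2,numpy as np
print(read_state(),tip_extent)
for n in("scene","top"):
    p,d=camera(n); cv2.imwrite(f"pics/{n}0.png",p); np.save(f"{n}0.npy",d)
    print(n,camera_params(n))
E
```

```text
{'time': 0.0, 'joint_positions': array([ 1.16441502,  0.33286756, -0.06470052,  1.46093075,  0.02160359,
        1.34988912, -0.08850002]), 'joint_vel': array([-5.81224123e-04,  1.75466117e-03, -2.83247660e-04, -3.29174098e-04,
       -8.88433702e-04,  1.18254705e-05, -2.54366029e-04]), 'joint_torque': array([-3.90663092e-05, -6.23249245e+01,  2.47283815e-02, -3.89902461e+01,
       -6.13830099e-02,  3.96575499e-02,  1.88644281e-04]), 'ee_pos': array([ 0.23386023, -0.57916311,  0.20446169]), 'eef_rot': array([ 9.81643073e-01,  1.90725952e-01, -1.66476291e-04, -6.79473882e-04]), 'ft_force': array([ 0.62295152, -0.22510297,  0.02154455]), 'torque': array([0.03883492, 0.02748064, 0.01978849]), 'width': 0.08713297871931758} 0.017
scene {'camera_matrix': array([[530.00134619,   0.        , 273.0453973 ],
       [  0.        , 530.00134619, 208.42646724],
       [  0.        ,   0.        ,   1.        ]]), 'world_from_camera': array([[-0.33817619,  0.59566048, -0.7285777 ,  1.74795116],
       [ 0.94089858,  0.19868896, -0.27428555,  0.41384608],
       [-0.01862072, -0.77827456, -0.62764797,  1.12962483],
       [ 0.        ,  0.        ,  0.        ,  1.        ]])}
top {'camera_matrix': array([[428.56560989,   0.        , 281.81949299],
       [  0.        , 428.56560989, 212.13045852],
       [  0.        ,   0.        ,   1.        ]]), 'world_from_camera': array([[-1.38731949e-03, -9.93867964e-01,  1.10564662e-01,
         4.18561469e-01],
       [-9.99985333e-01,  7.99942168e-04, -5.35670474e-03,
        -1.12426729e-02],
       [ 5.23541190e-03, -1.10570472e-01, -9.93854497e-01,
         1.26405214e+00],
       [ 0.00000000e+00,  0.00000000e+00,  0.00000000e+00,
         1.00000000e+00]])}
```

View pics/scene0.png

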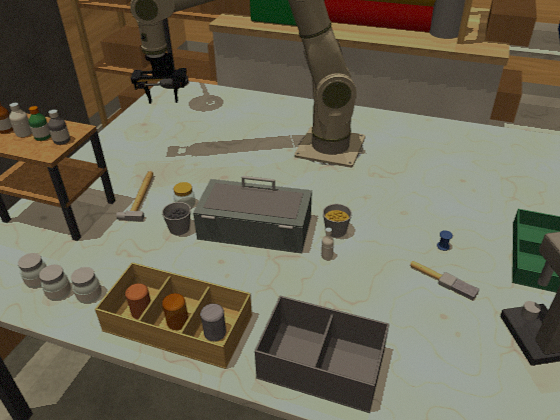

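View pics/top0.png

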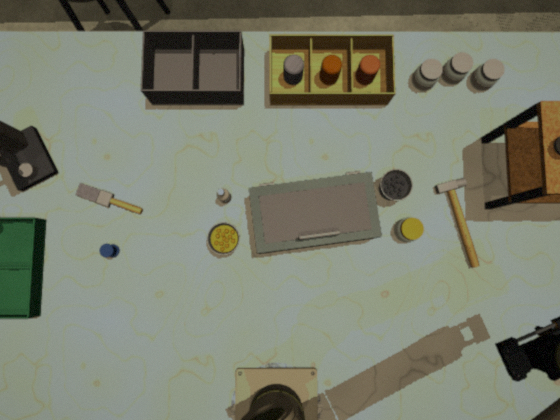

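The top view shows the case with lid corners near (248,187), (372,173), (381,238) and (253,252). The handle runs from about (300,238) to (340,233). Next I'll measure with depth.

```bash
cat > h.py <<'E'
from bench import *
import cv2,numpy as np
from scipy.spatial.transform import Rotation as R
def cloud(n,d):
    P=camera_params(n);K=P["camera_matrix"];T=P["world_from_camera"]
    v,u=np.mgrid[:d.shape[0],:d.shape[1]]
    c=np.stack([(u-K[0,2])/K[0,0]*d,(v-K[1,2])/K[1,1]*d,d],-1)
    return c@T[:3,:3].T+T[:3,3]
E
python3 - <<'E'
from h import *
for n in("scene","top"):
    d=np.load(f"{n}0.npy");w=cloud(n,d)
    roi=(w[...,0]>.3)&(w[...,0]<.75)&(abs(w[...,1]+.1)<.3)&(d>0)
    m=roi&(w[...,2]>.099)&(w[...,2]<.12)
    k,l,s,c=cv2.connectedComponentsWithStats(m.astype('u1'))
    i=1+np.argmax(s[1:,4]); pts=w[l==i]
    print(n,"lid",len(pts),np.median(pts[:,2]))
    r=cv2.minAreaRect(pts[:,:2].astype('f4')*1000);print(r)
    print(cv2.boxPoints(r))
    m=roi&(w[...,2]>.135)&(w[...,2]<.17)
    pts=w[m];q=pts[:,:2];print("bar",len(pts),cv2.minAreaRect((q*1000).astype('f4')),pts.mean(0),np.percentile(pts[:,2],[10,50,90]))
E
```

```text
scene lid 4194 0.11141345260633773
((553.0028076171875, -101.02641296386719), (199.3370361328125, 341.59197998046875), 7.25212287902832)
[[ 432.57104    55.821533]
 [ 475.69214  -283.0378  ]
 [ 673.4346   -257.87436 ]
 [ 630.3135     80.984985]]
bar 121 ((485.4137268066406, -108.9116439819336), (20.0888671875, 109.3957748413086), 8.68105411529541) [ 0.4859447  -0.10876379  0.14962682] [0.141818   0.15059469 0.15489207]
top lid 8147 0.11202296646906507
((551.341064453125, -104.91716003417969), (187.88970947265625, 340.7518310546875), 7.560672760009766)
[[ 435.7956     51.616634]
 [ 480.6303   -286.17273 ]
 [ 666.88654  -261.45096 ]
 [ 622.0518     76.33841 ]]
bar 161 ((482.71417236328125, -112.92129516601562), (10.04798698425293, 108.09046936035156), 7.743982791900635) [ 0.48274529 -0.11294177  0.15304818] [0.14988769 0.15315655 0.15607327]
```

Emit:
send_rows(
  steps=[
    [0, 0, -7.6, 0, 0, -0.006, -1],
    [0, 0, -7.6, 0, 0, -0.006, -1],
    [0, 0, -7.6, 0, 0, -0.006, -1],
    [0, 0, -7.6, 0, 0, -0.006, -1],
    [0, 0, -7.6, 0, 0, -0.006, -1],
    [0, 0, -7.6, 0, 0, -0.006, -1],
    [0, 0, -7.6, 0, 0, -0.006, -1],
    [0, 0, -7.6, 0, 0, -0.006, -1],
    [0, 0, -7.6, 0, 0, -0.006, -1],
    [0, 0, -7.6, 0, 0, -0.006, -1],
  ],
  force=15,
)

```text
time: 1.1
ee_pos: [0.2328, -0.5767, 0.2605]
eef_rot: [0.636, 0.771, 0.003, -0.006]
ft_force: [0.4, -0.3, 0.4]
width: 0.0874
```

```bash
cat >> h.py <<'E'
YAW=np.deg2rad(7.45)
CX=np.array([np.cos(YAW),np.sin(YAW),0]);CY=np.array([-np.sin(YAW),np.cos(YAW),0])
BAR=np.array([.4842,-.111,.150]); CASE=BAR+.065*CX; CASE[2]=0
def W(x,y,z): return CASE+x*CX+y*CY+np.array([0,0,z])
def go(p,yaw,tilt=0):
    "print remaining turn (deg) & shift in tool axes. yaw(deg) of tool x relative to case; tool down"
    s=read_state();r=R.from_quat(s["eef_rot"])
    Rt=R.from_euler('z',YAW+np.deg2rad(yaw))*R.from_euler('x',np.pi)
    e=(r.inv()*Rt).as_rotvec(degrees=True)
    np.set_printoptions(precision=4,suppress=True)
    print("t",s["time"],"pos",s["ee_pos"],"turn",e,"shift(now)",r.inv().apply(p-s["ee_pos"]),"shift(after turn)",Rt.inv().apply(p-s["ee_pos"]),"F",s["ft_force"],"w",s["width"],"q",s["joint_positions"])
E
python3 -c "
from h import *
go(BAR+[0,0,.05],90)"
```

```text
t 1.1 pos [ 0.2328 -0.5767  0.2605] turn [-0.2053 -0.7064  3.4905] shift(now) [0.4088 0.3354 0.0645] shift(after turn) [0.4292 0.3097 0.0605] F [ 0.4184 -0.3263  0.4022] w 0.08742851001883381 q [ 1.2988  0.3263 -0.2425  1.3593  0.0766  1.478   1.2515]
```

Emit:
send_rows(
  steps=[
    [-0.2, -0.7, 3.5, 0.02, 0.015, 0, -1],
    [0, 0, 0, 0.039, 0.028, 0, -1],
    [0, 0, 0, 0.039, 0.028, 0, -1],
    [0, 0, 0, 0.039, 0.028, 0, -1],
    [0, 0, 0, 0.039, 0.028, 0, -1],
    [0, 0, 0, 0.039, 0.028, 0, -1],
    [0, 0, 0, 0.039, 0.028, 0, -1],
    [0, 0, 0, 0.039, 0.028, 0, -1],
    [0, 0, 0, 0.039, 0.028, 0, -1],
    [0, 0, 0, 0.039, 0.028, 0, -1],
  ],
)

```text
time: 2.1
ee_pos: [0.448, -0.1634, 0.2566]
eef_rot: [0.663, 0.749, -0.002, -0.002]
ft_force: [0.7, -0.7, 0.1]
width: 0.0869
```

```bash
python3 -c "
from h import *
go(BAR+[0,0,.0],90)"
```

```text
t 2.1 pos [ 0.448  -0.1634  0.2566] turn [-0.282  -0.0365 -0.4566] shift(now) [0.0476 0.0429 0.1064] shift(after turn) [0.0473 0.0427 0.1066] F [ 0.7221 -0.6675  0.0995] w 0.08694321161297364 q [ 0.8739  0.0158 -0.6196  1.7235  0.0106  1.41    0.3747]
```

Emit:
send_rows(
  steps=[
    [0, 0, -0.5, 0.016, 0.014, 0.01, -1],
    [0, 0, 0, 0.016, 0.014, 0.01, -1],
    [0, 0, 0, 0.016, 0.014, 0.01, -1],
    [0, 0, 0, 0, 0, 0.014, -1],
    [0, 0, 0, 0, 0, 0.014, -1],
    [0, 0, 0, 0, 0, 0.014, -1],
    [0, 0, 0, 0, 0, 0.012, -1],
    [0, 0, 0, 0, 0, 0.0, -1],
    [0, 0, 0, 0, 0, 0.0, -1],
    [0, 0, 0, 0, 0, 0.0, -1],
  ],
)

```text
time: 3.1
ee_pos: [0.4841, -0.1032, 0.1668]
eef_rot: [0.656, 0.754, -0.002, -0.003]
ft_force: [0.4, -0.4, 1.0]
width: 0.087
```

```bash
python3 -c "
from h import *
go(BAR+[0,0,-.002],90)
for n in('scene','top'):
    p,d=camera(n);cv2.imwrite(f'pics/{n}1.png',p)
    p=p[150:270,160:360] if n=='scene' else p[160:280,220:420]
    cv2.imwrite(f'pics/{n}1c.png',cv2.resize(p,None,fx=4,fy=4))
"
```

```text
t 3.1 pos [ 0.4841 -0.1032  0.1668] turn [-0.3576 -0.0784  0.4954] shift(now) [-0.0078 -0.0009  0.0188] shift(after turn) [-0.0078 -0.0009  0.0188] F [ 0.3841 -0.4001  0.9708] w 0.08701894434882439 q [ 0.7708  0.1328 -0.6956  1.8131  0.09    1.234   0.1878]
```

View pics/scene1c.png

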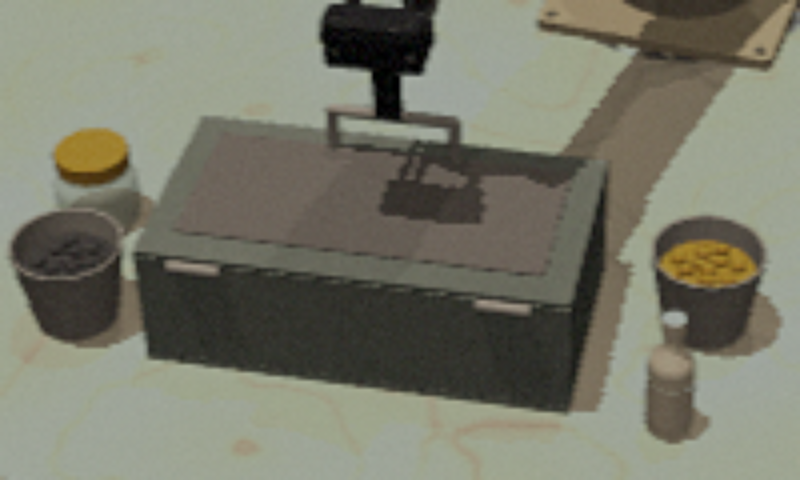

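The far finger sits at the bar, at crop pixel (388,100), roughly in the middle of the handle. I'll go down and pinch.

Emit:
send_rows(
  steps=[
    [0, 0, 0.5, -0.004, 0, 0.008, -1],
    [0, 0, 0, -0.004, 0, 0.008, -1],
    [0, 0, 0, 0, 0, 0.003, -1],
    [0, 0, 0, 0, 0, 0, 1],
    [0, 0, 0, 0, 0, 0, 1],
    [0, 0, 0, 0, 0, 0, 1],
    [0, 0, 0, 0, 0, 0, 1],
    [0, 0, 0, 0, 0, 0, 1],
    [0, 0, 0, 0, 0, 0, 1],
    [0, 0, 0, 0, 0, 0, 1],
  ],
)

```text
time: 4.2
ee_pos: [0.4861, -0.1117, 0.1474]
eef_rot: [0.66, 0.751, -0.001, -0.001]
ft_force: [0.1, -0.3, -0.0]
width: 0.0391
```

```bash
python3 -c "
from h import *
go(BAR+[0,0,-.002],90)
H=BAR+.155*CX-[0,0,.044]; print(H)
s=read_state();p=s['ee_pos']+[0,0,.002]
# arc in case x,z from the measured grasp, 10-row steps
r0=np.array([-.155,.044]);
prev=0
for th in np.arange(0,1.76,.1):
    c,sn=np.cos(th),np.sin(th)
    q=np.array([r0[0]*c+r0[1]*sn,-r0[0]*sn+r0[1]*c]);print(round(th,2),q-r0,q-prev);prev=q
"
```

```text
t 4.2 pos [ 0.4861 -0.1117  0.1474] turn [-0.2294 -0.0109 -0.0306] shift(now) [ 0.001  -0.0018 -0.0006] shift(after turn) [ 0.001  -0.0018 -0.0006] F [ 0.0612 -0.3045 -0.0415] w 0.03905240151383937 q [ 0.7723  0.1583 -0.6875  1.8312  0.1086  1.1936  0.1799]
[ 0.6379 -0.0909  0.106 ]
0.0 [0. 0.] [-0.155  0.044]
0.1 [0.0052 0.0153] [0.0052 0.0153]
0.2 [0.0118 0.0299] [0.0067 0.0147]
0.3 [0.0199 0.0438] [0.0081 0.0139]
0.4 [0.0294 0.0569] [0.0094 0.013 ]
0.5 [0.0401 0.0689] [0.0107 0.012 ]
0.6 [0.0519 0.0798] [0.0118 0.0109]
0.7 [0.0648 0.0895] [0.0129 0.0097]
0.8 [0.0786 0.0978] [0.0138 0.0083]
0.9 [0.0931 0.1048] [0.0145 0.0069]
1.0 [0.1083 0.1102] [0.0152 0.0054]
1.1 [0.1239 0.1141] [0.0156 0.0039]
1.2 [0.1398 0.1164] [0.0159 0.0023]
1.3 [0.1559 0.1171] [0.0161 0.0007]
1.4 [0.172  0.1162] [ 0.0161 -0.0009]
1.5 [0.1879 0.1137] [ 0.0159 -0.0025]
1.6 [0.2035 0.1096] [ 0.0156 -0.0041]
1.7 [0.2186 0.104 ] [ 0.0151 -0.0056]
```

Emit:
send_rows(
  steps=[
    [0, 0, 0, 0, 0, 0, 1],
    [0, 0, 0, 0, 0, 0, 1],
    [0, 0, 0, 0, 0, 0, 1],
    [0, 0, 0, 0, 0, 0, 1],
    [0, 0, 0, 0, 0, 0, 1],
    [0, 0, 0, 0, 0, 0, 1],
    [0, 0, 0, 0, 0, 0, 1],
    [0, 0, 0, 0, 0, 0, 1],
    [0, 0, 0, 0.0, 0.002, -0.008, 1],
    [0, 0, 0, 0.0, 0.003, -0.008, 1],
  ],
)

```text
time: 5.2
ee_pos: [0.4907, -0.1111, 0.1637]
eef_rot: [0.66, 0.751, -0.002, -0.002]
ft_force: [0.8, -0.2, 0.2]
width: 0.0002
```

```bash
python3 -c "
from h import *
go(BAR+[0,0,-.002],90)"
```

```text
t 5.2 pos [ 0.4907 -0.1111  0.1637] turn [-0.311  -0.0395 -0.0402] shift(now) [ 0.0009 -0.0063  0.0157] shift(after turn) [ 0.0009 -0.0064  0.0157] F [ 0.8062 -0.2391  0.1929] w 0.00022522188950060545 q [ 0.7699  0.1546 -0.6889  1.799   0.1046  1.23    0.1806]
```

```bash
python3 -c "
from h import *
for n in('scene','top'):
    p,d=camera(n);cv2.imwrite(f'pics/{n}2.png',p);np.save(f'{n}2.npy',d)
    p=p[150:270,160:360] if n=='scene' else p[160:280,220:420]
    cv2.imwrite(f'pics/{n}2c.png',cv2.resize(p,None,fx=4,fy=4))
"
```

```text
(no output)
```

View pics/scene2c.png

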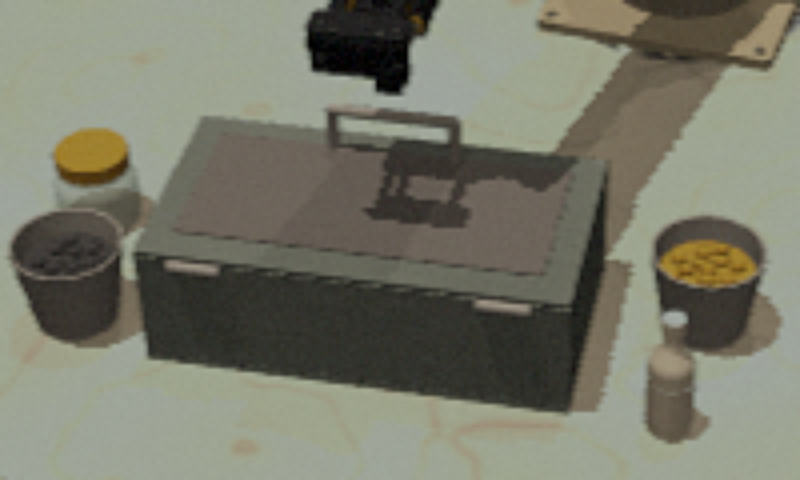

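View pics/top2c.png

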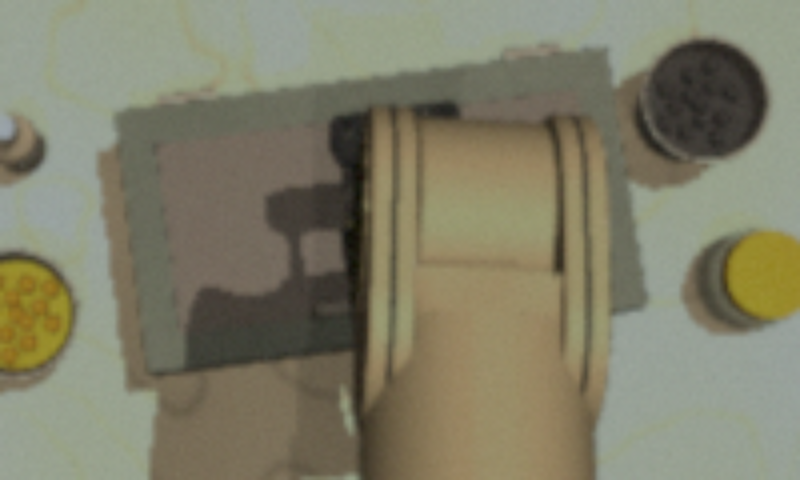

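```bash
python3 -c "
from h import *
def proj(n,p):
    P=camera_params(n);K=P['camera_matrix'];c=np.linalg.inv(P['world_from_camera'])@np.r_[p,1]
    u=K@c[:3];return u[:2]/u[2]
s=read_state();p=s['ee_pos']
print(p,s['width'])
o=np.array([160,150])
print('tcp',(proj('scene',p)-o)*4,'tip',(proj('scene',p-[0,0,.017])-o)*4)
for y in(-.05,0,.05): print('bar',(proj('scene',BAR+y*CY)-o)*4)
for n in('scene',):
    d=np.load(n+'2.npy');w=cloud(n,d)
    for v,u in((169,257),(165,250),(160,255),(178,262)): print(w[v,u])
"
```

```text
[ 0.4916885  -0.11103456  0.16444695] 0.00015705281388922834
tcp [387.18377945 104.57280589] tip [387.99813077 122.13364069]
bar [330.31849501 107.36745679]
bar [391.32260683 114.25927714]
bar [452.9748581  121.22431978]
[ 0.56923572 -0.07694513  0.2499142 ]
[ 0.58175327 -0.09300927  0.26864709]
[ 0.57895919 -0.07781226  0.28729849]
[ 0.4799797  -0.09839313  0.15215997]
```

```bash
python3 -c "
from h import *
P=camera_params('scene')
p,d=camera('scene');cv2.imwrite('pics/scene3.png',p)
cv2.imwrite('pics/scene3c.png',cv2.resize(p[100:200,200:320],None,fx=6,fy=6,interpolation=cv2.INTER_CUBIC))
w=cloud('scene',d)
for v in range(160,192,2): print(v,[(tuple(np.round(w[v,u],3))) for u in range(252,264,3)])
"
```

```text
160 [(np.float64(0.583), np.float64(-0.085), np.float64(0.289)), (np.float64(0.584), np.float64(-0.076), np.float64(0.291)), (np.float64(0.582), np.float64(-0.067), np.float64(0.291)), (np.float64(0.582), np.float64(-0.058), np.float64(0.293))]
162 [(np.float64(0.581), np.float64(-0.087), np.float64(0.28)), (np.float64(0.575), np.float64(-0.08), np.float64(0.278)), (np.float64(0.582), np.float64(-0.068), np.float64(0.284)), (np.float64(0.576), np.float64(-0.061), np.float64(0.282))]
164 [(np.float64(1.748), np.float64(0.414), np.float64(1.13)), (np.float64(0.574), np.float64(-0.08), np.float64(0.27)), (np.float64(0.577), np.float64(-0.07), np.float64(0.274)), (np.float64(0.575), np.float64(-0.062), np.float64(0.274))]
166 [(np.float64(0.577), np.float64(-0.089), np.float64(0.263)), (np.float64(0.573), np.float64(-0.081), np.float64(0.262)), (np.float64(0.575), np.float64(-0.071), np.float64(0.265)), (np.float64(0.573), np.float64(-0.063), np.float64(0.266))]
168 [(np.float64(0.574), np.float64(-0.091), np.float64(0.253)), (np.float64(0.577), np.float64(-0.08), np.float64(0.258)), (np
[... 2101 characters left out ...]
.float64(-0.135), np.float64(0.112)), (np.float64(0.47), np.float64(-0.128), np.float64(0.107)), (np.float64(0.472), np.float64(-0.117), np.float64(0.111)), (np.float64(0.465), np.float64(-0.109), np.float64(0.107))]
188 [(np.float64(0.492), np.float64(-0.13), np.float64(0.114)), (np.float64(0.488), np.float64(-0.121), np.float64(0.113)), (np.float64(0.486), np.float64(-0.111), np.float64(0.114)), (np.float64(0.483), np.float64(-0.102), np.float64(0.114))]
190 [(np.float64(0.508), np.float64(-0.123), np.float64(0.119)), (np.float64(0.5), np.float64(-0.116), np.float64(0.114)), (np.float64(0.497), np.float64(-0.107), np.float64(0.115)), (np.float64(0.488), np.float64(-0.1), np.float64(0.11))]
```

View pics/scene3c.png

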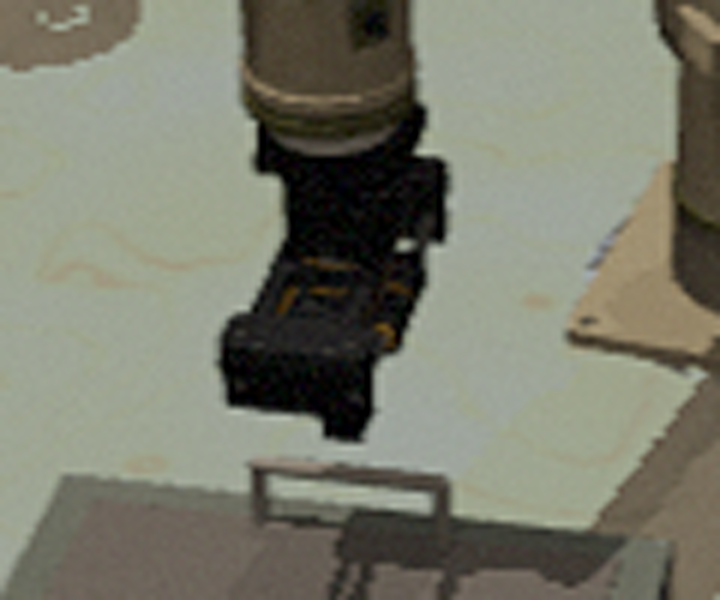

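The fingers closed above the bar. The picture puts the fingertips (scene px (257,172)) at z≈0.183, while the reported TCP of 0.164 would put them at 0.147. So the gripper really sits about 36 mm higher than reported, with xy correct. I'll open, go back over the bar, and re-measure the tips before going lower.

Emit:
send_rows(
  steps=[
    [0, 0, 0, 0, -0.004, 0, -1],
    [0, 0, 0, 0, -0.004, 0, -1],
    [0, 0, 0, 0, 0, 0, -1],
    [0, 0, 0, 0, 0, 0, -1],
    [0, 0, 0, 0, 0, 0, -1],
    [0, 0, 0, 0, 0, 0, -1],
    [0, 0, 0, 0, 0, 0, -1],
    [0, 0, 0, 0, 0, 0, -1],
    [0, 0, 0, 0, 0, 0.004, -1],
    [0, 0, 0, 0, 0, 0.004, -1],
  ],
)

```text
time: 6.35
ee_pos: [0.4822, -0.1123, 0.155]
eef_rot: [0.66, 0.751, -0.002, -0.002]
ft_force: [-1.2, -0.7, 0.1]
width: 0.0726
```

```bash
python3 -c "
from h import *
go(BAR+[0,0,-.002],90)
p,d=camera('scene')
cv2.imwrite('pics/scene4c.png',cv2.resize(p[100:200,200:320],None,fx=6,fy=6,interpolation=cv2.INTER_CUBIC))
w=cloud('scene',d)
m=(p.max(2)<60)&(d>0)&(w[...,2]>.12)&(w[...,0]<.6)&(w[...,0]>.5)&(abs(w[...,1]+.1)<.06)
q=w[m];i=np.argsort(q[:,2])[:25];print(q[i])
"
```

```text
t 6.35 pos [ 0.4822 -0.1123  0.155 ] turn [-0.2559 -0.0069 -0.037 ] shift(now) [0.001  0.0022 0.007 ] shift(after turn) [0.001  0.0021 0.007 ] F [-1.2295 -0.6896  0.1053] w 0.072635963185356 q [ 0.7794  0.1416 -0.6875  1.8299  0.0969  1.2079  0.1914]
[[ 0.5205 -0.1089  0.1698]
 [ 0.5155 -0.1074  0.1743]
 [ 0.5243 -0.0973  0.175 ]
 [ 0.5271 -0.1028  0.1757]
 [ 0.5206 -0.0987  0.1759]
 [ 0.521  -0.1151  0.1763]
 [ 0.5256 -0.0935  0.1767]
 [ 0.5285 -0.0989  0.1775]
 [ 0.5253 -0.1034  0.1781]
 [ 0.5274 -0.1092  0.1782]
 [ 0.5259 -0.0998  0.1793]
 [ 0.5298 -0.1115  0.1794]
 [ 0.5286 -0.1054  0.1799]
 [ 0.5198 -0.0956  0.1799]
 [ 0.5227 -0.101   0.1806]
 [ 0.5264 -0.1094  0.1812]
 [ 0.5266 -0.0929  0.1813]
 [ 0.5228 -0.0977  0.1814]
 [ 0.5267 -0.106   0.1822]
 [ 0.524  -0.107   0.1839]
 [ 0.5271 -0.109   0.1856]
 [ 0.5245 -0.1133  0.1866]
 [ 0.5271 -0.1023  0.1871]
 [ 0.5204 -0.0983  0.1872]
 [ 0.5214 -0.1012  0.1873]]
```

View pics/scene4c.png

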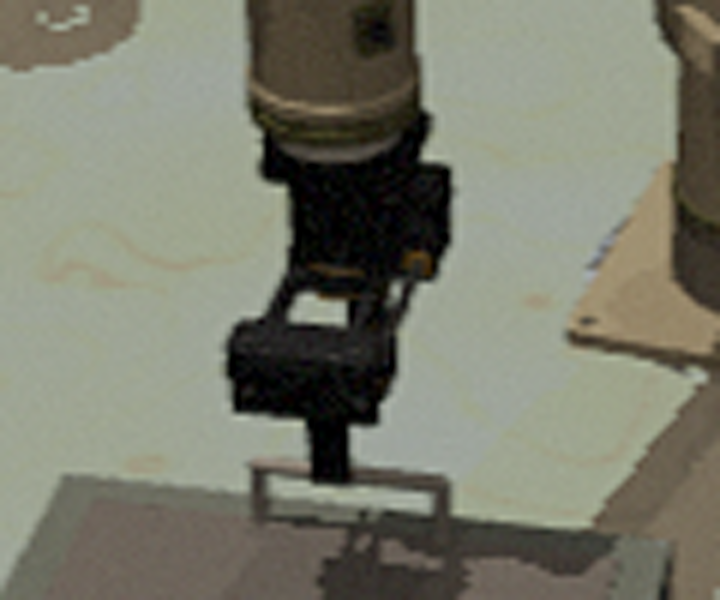

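Tips confirmed at z≈0.174 with reported z 0.155. I'll lower about 41 mm and close.

Emit:
send_rows(
  steps=[
    [0, 0, 0, 0.001, 0.001, 0.009, -1],
    [0, 0, 0, 0, 0.001, 0.009, -1],
    [0, 0, 0, 0, 0, 0.009, -1],
    [0, 0, 0, 0, 0, 0.009, -1],
    [0, 0, 0, 0, 0, 0.004, -1],
    [0, 0, 0, 0, 0, 0, 1],
    [0, 0, 0, 0, 0, 0, 1],
    [0, 0, 0, 0, 0, 0, 1],
    [0, 0, 0, 0, 0, 0, 1],
    [0, 0, 0, 0, 0, 0, 1],
  ],
)

```text
time: 7.4
ee_pos: [0.4833, -0.1107, 0.1101]
eef_rot: [0.66, 0.751, -0.002, -0.003]
ft_force: [0.7, 0.7, -0.0]
width: 0.0552
```

Emit:
send_rows(
  steps=[
    [0, 0, 0, 0, 0, 0, 1],
    [0, 0, 0, 0, 0, 0, 1],
    [0, 0, 0, 0, 0, 0, 1],
    [0, 0, 0, 0, 0, 0, 1],
    [0, 0, 0, 0, 0, 0, 1],
    [0, 0, 0, 0, 0, 0, 1],
    [0, 0, 0, 0, 0, 0, 1],
    [0, 0, 0, 0, 0, 0, 1],
    [0, 0, 0, 0, 0, 0, 1],
    [0, 0, 0, 0, 0, 0, 1],
  ],
)

```text
time: 8.4
ee_pos: [0.4843, -0.1107, 0.1106]
eef_rot: [0.66, 0.751, -0.001, -0.002]
ft_force: [1.0, -0.1, -0.7]
width: 0.0086
```

```bash
python3 -c "
from h import *
go(BAR+[0,0,-.038],90)
p,d=camera('scene')
cv2.imwrite('pics/scene5c.png',cv2.resize(p[100:200,200:320],None,fx=6,fy=6,interpolation=cv2.INTER_CUBIC))
"
```

```text
t 8.4 pos [ 0.4843 -0.1107  0.1106] turn [-0.2164 -0.0433 -0.0223] shift(now) [-0.0003 -0.0002 -0.0014] shift(after turn) [-0.0003 -0.0002 -0.0014] F [ 0.9827 -0.1173 -0.7361] w 0.00862149937614829 q [ 0.7618  0.1952 -0.6847  1.8782  0.1369  1.119   0.1556]
```

View pics/scene5c.png

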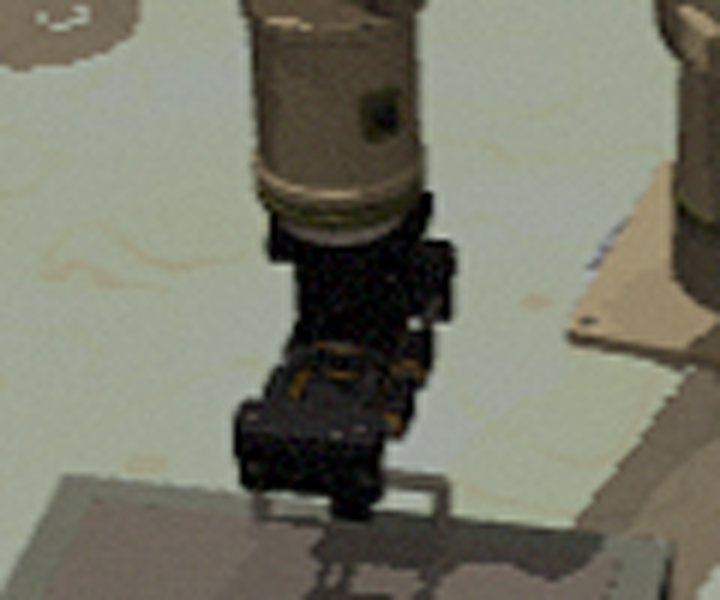

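The bar is held (width 8.6 mm). Starting the arc.

Emit:
send_rows(
  steps=[
    [0, 0, 0, 0, 0.002, -0.0075, 1],
    [0, 0, 0, 0, 0.003, -0.0077, 1],
    [0, 0, 0, 0, 0.0032, -0.0074, 1],
    [0, 0, 0, 0, 0.0035, -0.0073, 1],
    [0, 0, 0, 0, 0.0038, -0.0071, 1],
    [0, 0, 0, 0, 0.0042, -0.0068, 1],
    [0, 0, 0, 0, 0.0046, -0.0066, 1],
    [0, 0, 0, 0, 0.0048, -0.0064, 1],
    [0, 0, 0, 0, 0.0052, -0.0061, 1],
    [0, 0, 0, 0, 0.0055, -0.0059, 1],
  ],
)

```text
time: 9.45
ee_pos: [0.5276, -0.1049, 0.1831]
eef_rot: [0.66, 0.751, -0.0, -0.002]
ft_force: [3.6, -0.3, -8.0]
width: 0.009
```

```bash
cat >> h.py <<'E'
G0=np.array([.4843,-.1107,.1106])
def arc(ths,r0=(-.155,.044)):
    s=read_state();r=s["ee_pos"]-G0;x=r@CX;y=r@CY;z=r[2]
    r0=np.array(r0);th=np.arctan2(z+r0[1],-(x+r0[0]))-np.arctan2(r0[1],-r0[0])
    print("t",s["time"],"rel x,y,z",x,y,z,"theta",th,"rad",np.hypot(x+r0[0],z+r0[1]),np.hypot(*r0),"F",s["ft_force"],"w",s["width"],"q",s["joint_positions"].round(3))
    prev=np.array([x,z])
    for t in ths:
        c,n=np.cos(t),np.sin(t);q=np.array([r0[0]*c+r0[1]*n,-r0[0]*n+r0[1]*c])-r0
        print(round(t,2),"tool y %.4f z %.4f"%(q[0]-prev[0],-(q[1]-prev[1])));prev=q
    print("turn",(R.from_quat(s["eef_rot"]).inv()*R.from_euler('z',YAW+np.pi/2)*R.from_euler('x',np.pi)).as_rotvec(degrees=True))
E
python3 -c "
from h import *
arc(np.arange(.6,1.45,.09))"
```

```text
t 9.45 rel x,y,z 0.04366654913204645 0.00012660999449245087 0.07245955510057894 theta 0.5313030785429358 rad 0.16111475803411618 0.1611241757155021 F [ 3.60738019 -0.31181113 -8.0171109 ] w 0.009012127973346076 q [ 0.722  0.223 -0.692  1.691  0.146  1.284  0.13 ]
0.6 tool y 0.0083 z -0.0074
0.69 tool y 0.0115 z -0.0088
0.78 tool y 0.0123 z -0.0077
0.87 tool y 0.0129 z -0.0066
0.96 tool y 0.0135 z -0.0054
1.05 tool y 0.0139 z -0.0041
1.14 tool y 0.0142 z -0.0029
1.23 tool y 0.0144 z -0.0016
1.32 tool y 0.0145 z -0.0003
1.41 tool y 0.0145 z 0.0010
turn [-0.1543021  -0.11727202 -0.01252915]
```

Emit:
send_rows(
  steps=[
    [0, 0, 0, 0, 0.0083, -0.0074, 1],
    [0, 0, 0, 0, 0.0115, -0.0088, 1],
    [0, 0, 0, 0, 0.0123, -0.0077, 1],
    [0, 0, 0, 0, 0.0129, -0.0066, 1],
    [0, 0, 0, 0, 0.0135, -0.0054, 1],
    [0, 0, 0, 0, 0.0139, -0.0041, 1],
    [0, 0, 0, 0, 0.0142, -0.0029, 1],
    [0, 0, 0, 0, 0.0144, -0.0016, 1],
    [0, 0, 0, 0, 0.0145, -0.0003, 1],
    [0, 0, 0, 0, 0.0145, 0.001, 1],
  ],
)

```text
time: 10.45
ee_pos: [0.6547, -0.0883, 0.2259]
eef_rot: [0.661, 0.75, -0.008, -0.01]
ft_force: [-1.5, 0.5, -2.8]
width: 0.0086
```

```bash
python3 -c "
from h import *
arc([1.5,1.58,1.65,1.72,1.78])
p,d=camera('scene')
cv2.imwrite('pics/scene6c.png',cv2.resize(p[60:260,160:360],None,fx=3,fy=3,interpolation=cv2.INTER_CUBIC))
"
```

```text
t 10.45 rel x,y,z 0.1718508806598683 0.00015313666857125866 0.11531592792427561 theta 1.3995801129159626 rad 0.1602046100129023 0.1611241757155021 F [-1.49713689  0.5249286  -2.76472874] w 0.008618020856630614 q [ 0.51   0.503 -0.662  1.266  0.298  1.496  0.007]
1.5 tool y 0.0161 z 0.0016
1.58 tool y 0.0125 z 0.0031
1.65 tool y 0.0107 z 0.0036
1.72 tool y 0.0104 z 0.0043
1.78 tool y 0.0087 z 0.0043
turn [-1.4720619  -0.28026706 -0.18528756]
```

View pics/scene6c.png

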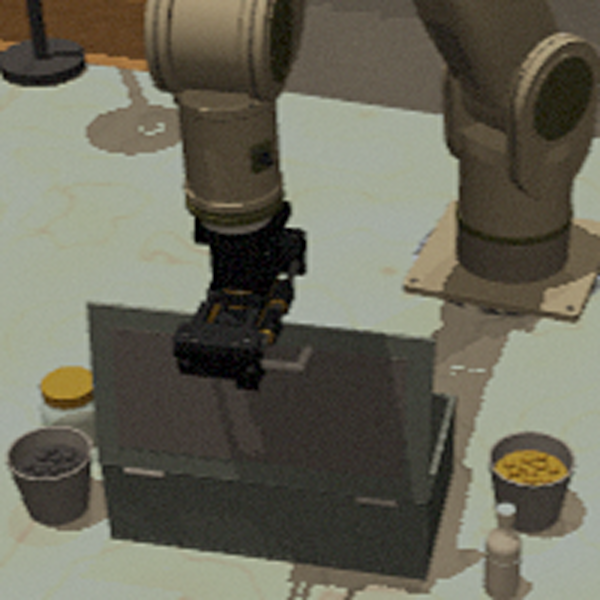

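Emit:
send_rows(
  steps=[
    [-1.2, 0, 0, 0, 0.015, 0.0016, 1],
    [0, 0, 0, 0, 0.0125, 0.0031, 1],
    [0, 0, 0, 0, 0.0107, 0.0036, 1],
    [0, 0, 0, 0, 0.0104, 0.0043, 1],
    [0, 0, 0, 0, 0.0087, 0.0043, 1],
    [0, 0, 0, 0, 0, 0, 0.4],
    [0, 0, 0, 0, 0, 0, 0.4],
    [0, 0, 0, 0, 0.002, 0, 0.4],
    [0, 0, 0, 0, 0.002, -0.01, 0.4],
    [0, 0, 0, 0, 0, -0.02, 0.4],
  ],
)

```text
time: 11.5
ee_pos: [0.7193, -0.0804, 0.236]
eef_rot: [0.661, 0.75, -0.001, -0.005]
ft_force: [-0.0, -0.1, 0.2]
width: 0.026
```

```bash
python3 -c "
from h import *
arc([])
p,d=camera('scene')
cv2.imwrite('pics/scene7c.png',cv2.resize(p[60:260,160:360],None,fx=3,fy=3,interpolation=cv2.INTER_CUBIC))
"
```

```text
t 11.5 rel x,y,z 0.23696110260765305 -0.0004194161069888528 0.12540900613672842 theta 1.7448104211955409 rad 0.18819413832767568 0.1611241757155021 F [-0.03712087 -0.1052458   0.20562467] w 0.026028630425982108 q [ 0.409  0.63  -0.635  1.056  0.351  1.563 -0.007]
turn [-0.40484545 -0.34054754 -0.2316857 ]
```

View pics/scene7c.png

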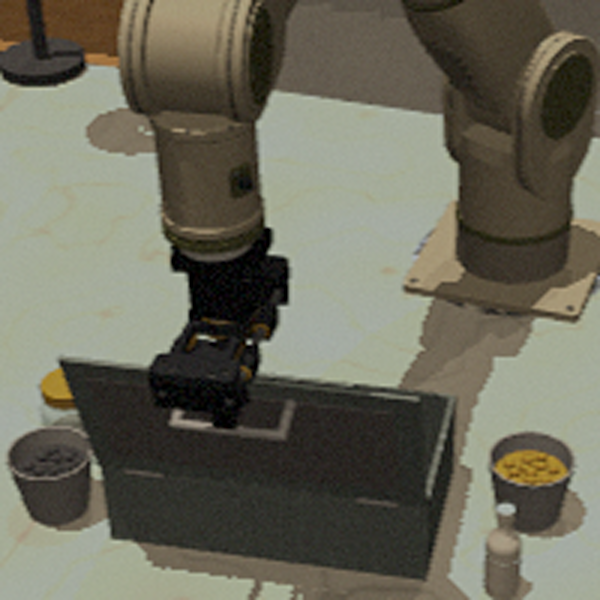

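Emit:
send_rows(
  steps=[
    [0, 0, 0, 0, 0, -0.025, 0.4],
    [0, 0, 0, 0, 0, -0.025, 0.4],
    [0, 0, 0, 0, 0, -0.025, 0.4],
    [0, 0, 0, 0, -0.015, -0.015, 1],
    [0, 0, 0, 0, -0.03, 0, 1],
    [0, 0, 0, 0, -0.03, 0, 1],
    [0, 0, 0, 0, -0.03, 0, 1],
    [0, 0, 0, 0, -0.03, 0, 1],
    [0, 0, 0, 0, -0.03, 0, 1],
    [0, 0, 0, 0, -0.03, 0, 1],
  ],
)

```text
time: 12.55
ee_pos: [0.5238, -0.1041, 0.342]
eef_rot: [0.661, 0.75, 0.006, 0.004]
ft_force: [-0.0, -0.5, 0.7]
width: 0.0005
```

Emit:
send_rows(
  steps=[
    [0, 0, 8.5, 0, 0, 0, 1],
    [0, 0, 8.5, 0, 0, 0, 1],
    [0, 0, 8.5, 0, 0, 0, 1],
    [0, 0, 8.5, 0, 0, 0, 1],
    [0, 0, 8.5, 0, 0, 0, 1],
    [0, 0, 8.5, 0, 0, 0, 1],
    [0, 0, 8.5, 0, 0, 0, 1],
    [0, 0, 8.5, 0, 0, 0, 1],
    [0, 0, 8.5, 0, 0, 0, 1],
    [0, 0, 8.5, 0, 0, 0, 1],
  ],
)

```text
time: 13.55
ee_pos: [0.521, -0.1046, 0.3546]
eef_rot: [0.995, 0.096, 0.015, 0.006]
ft_force: [0.2, -0.3, 0.4]
width: 0.0002
```

```bash
python3 -c "
from h import *
go(W(-.055,.05,.12),0)
for n in('scene','top'):
    p,d=camera(n);np.save(f'{n}8.npy',d);cv2.imwrite(f'pics/{n}8.png',p)
    q=p[60:260,160:360] if n=='scene' else p[130:280,200:400]
    cv2.imwrite(f'pics/{n}8c.png',cv2.resize(q,None,fx=3.5,fy=3.5,interpolation=cv2.INTER_CUBIC)[:600])
"
```

```text
t 13.55 pos [ 0.521  -0.1046  0.3546] turn [ 0.8336 -1.6285  3.5752] shift(now) [-0.0308 -0.0537  0.2331] shift(after turn) [-0.0273 -0.0484  0.2346] F [ 0.1569 -0.2627  0.4116] w 0.00023260773331589763 q [ 0.6595  0.102  -0.5989  1.4445  0.0653  1.5817 -1.3127]
```

View pics/scene8c.png

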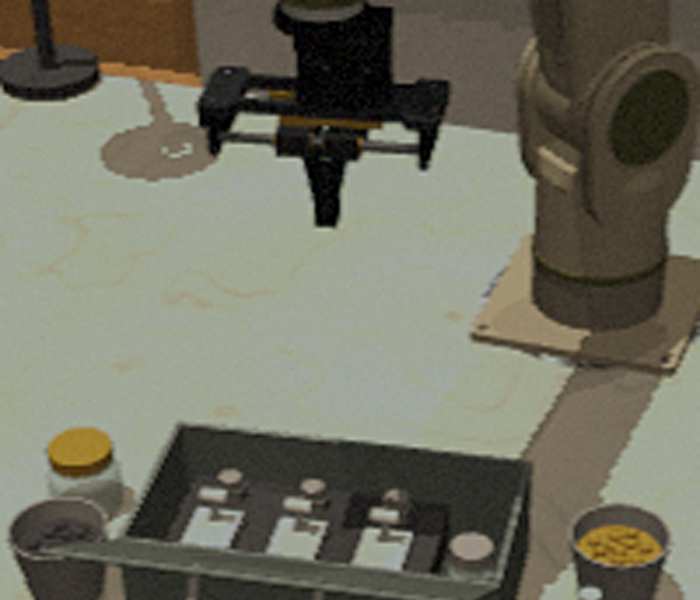

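View pics/top8c.png

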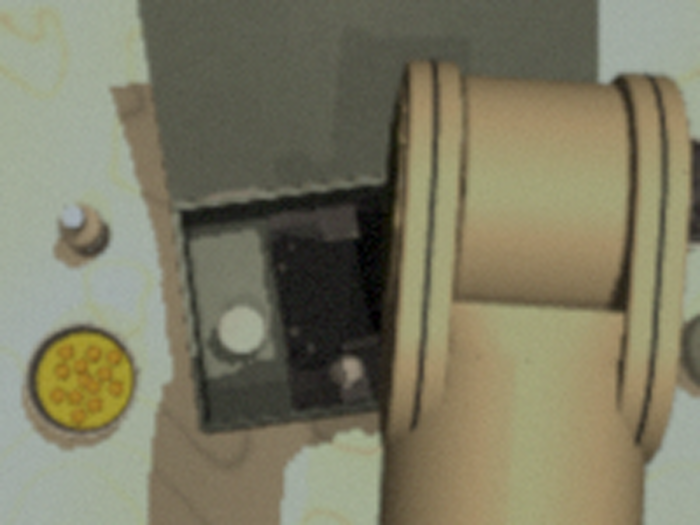

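The lid lies back on its stop. The bolt heads are at scene crop (230,477), (312,487) and (395,497), the knobs at (213,495), (300,504) and (388,514), and the fingertip at (327,225). I'll check my predicted positions against these.

```bash
cat >> h.py <<'E'
def ray(n,u,v,z):
    P=camera_params(n);K=P["camera_matrix"];T=P["world_from_camera"]
    d=T[:3,:3]@np.linalg.solve(K,[u,v,1]);o=T[:3,3];return o+d*(z-o[2])/d[2]
E
python3 -c "
from h import *
s=lambda u,v:(160+u/3.5,60+v/3.5)
for c,y in(((395,496),.05),((312,486),-.03),((230,476),-.11)): print('bolt',ray('scene',*s(*c),.075),W(-.055,y,.075))
for c,y in(((388,514),.05),((300,504),-.03),((213,495),-.11)): print('knob',ray('scene',*s(*c),.090),W(-.005,y,.088))
print('top bolt1',ray('top',200+349/3.5,130+372/3.5,.075))
d=np.load('scene8.npy');p=cv2.imread('pics/scene8.png');w=cloud('scene',d)
m=(p.max(2)<60)&(d>0)&(abs(w[...,0]-.52)<.04)&(abs(w[...,1]+.1)<.03)&(w[...,2]>.3)
q=w[m];i=np.argsort(q[:,2])[:30];print(np.median(q[i],0),q[i][:8])
# lid direction
w=cloud('top',np.load('top8.npy'));pt=w[130:180,245:320].reshape(-1,3);
print(np.c_[(pt-W(0.09,0,.105))@CX,pt[:,2]][::300])
"
```

```text
bolt [ 0.49151836 -0.05925473  0.075     ] [ 0.48763254 -0.06012547  0.075     ]
bolt [ 0.50172325 -0.13743877  0.075     ] [ 0.49800541 -0.13945014  0.075     ]
bolt [ 0.51180108 -0.21602608  0.075     ] [ 0.50837829 -0.21877481  0.075     ]
knob [ 0.53594099 -0.0496432   0.09      ] [ 0.53721046 -0.05364242  0.088     ]
knob [ 0.5475254  -0.13005713  0.09      ] [ 0.54758333 -0.1329671   0.088     ]
knob [ 0.56036512 -0.21032476  0.09      ] [ 0.55795621 -0.21229177  0.088     ]
top bolt1 [ 0.48336067 -0.0672141   0.075     ]
[ 0.52778965 -0.10109461  0.37911358] [[ 0.52701338 -0.10051277  0.37211427]
 [ 0.52614612 -0.09779982  0.37211946]
 [ 0.52012154 -0.10930233  0.37329941]
 [ 0.5275086  -0.09415921  0.373506  ]
 [ 0.53147798 -0.10170162  0.37434251]
 [ 0.52633333 -0.1037292   0.3744107 ]
 [ 0.53322768 -0.10403021  0.37488704]
 [ 0.52937977 -0.10859425  0.37521273]]
[[ 0.12987313  0.20279616]
 [ 0.12091891  0.19817559]
 [ 0.11359108  0.18786914]
 [ 0.10374253  0.18568626]
 [-0.20714981  1.26405214]
 [ 0.08655954  0.17174444]
 [ 0.07832706  0.1627356 ]
 [ 0.06958657  0.15515455]
 [ 0.0600788   0.15025586]
 [ 0.05120933  0.14227422]
 [ 0.07136053  0.00221789]
 [ 0.06054939 -0.003792  ]
 [ 0.0480411  -0.00182726]]
```

Emit:
send_rows(
  steps=[
    [0.8, -1.6, 3.6, 0, 0, 0, 1],
    [0, 0, 0, -0.013, -0.022, 0.02, 1],
    [0, 0, 0, -0.013, -0.022, 0.03, 1],
    [0, 0, 0, 0, 0, 0.035, 1],
    [0, 0, 0, 0, 0, 0.035, 1],
    [0, 0, 0, 0, 0, 0.035, 1],
    [0, 0, 0, 0, 0, 0.03, 1],
    [0, 0, 0, 0, 0, 0.025, 1],
    [0, 0, 0, 0, 0, 0.015, 1],
    [0, 0, 0, 0, 0, 0, 1],
  ],
)

```text
time: 14.65
ee_pos: [0.491, -0.0631, 0.1276]
eef_rot: [0.996, 0.093, 0.006, 0.003]
ft_force: [-0.5, 0.7, -0.3]
width: 0.0003
```

```bash
python3 -c "
from h import *
go(W(-.053,.05,.057),0)"
```

```text
t 14.65 pos [ 0.491  -0.0631  0.1276] turn [ 0.4158 -0.607   3.2097] shift(now) [-0.0015 -0.0039  0.0706] shift(after turn) [-0.001  -0.0034  0.0706] F [-0.5235  0.7062 -0.2555] w 0.0002648689876510646 q [ 0.6255  0.1487 -0.634   1.8797  0.1032  1.1322 -1.4308]
```

Emit:
send_rows(
  steps=[
    [0.4, -0.6, 3.2, 0, -0.003, 0.01, 1],
    [0, 0, 0, 0, 0, 0.015, 1],
    [0, 0, 0, 0, 0, 0.015, 1],
    [0, 0, 0, 0, 0, 0.008, 1],
    [0, 0, 0, 0, 0, 0.003, 1],
    [0, 0, 0, 0, 0, 0.002, 1],
    [0, 0, 0, 0, 0, 0.002, 1],
    [0, 0, 0, 0, 0, 0.002, 1],
    [0, 0, 0, 0, 0, 0.002, 1],
    [0, 0, 0, 0, 0, 0, 1],
  ],
)

```text
time: 15.65
ee_pos: [0.4948, -0.061, 0.0716]
eef_rot: [0.997, 0.074, 0.005, 0.002]
ft_force: [0.2, 0.5, -0.1]
width: 0.0003
```

```bash
python3 -c "
from h import *
go(W(-.053,.05,.057),0)
p,d=camera('scene')
q=p[130:230,190:310]
cv2.imwrite('pics/s9.png',cv2.resize(q,None,fx=6,fy=6,interpolation=cv2.INTER_CUBIC)[:600])
"
```

```text
t 15.65 pos [ 0.4948 -0.061   0.0716] turn [ 0.2464 -0.5249  0.9921] shift(now) [-0.0051 -0.002   0.0145] shift(after turn) [-0.005  -0.0018  0.0146] F [ 0.1729  0.5217 -0.0947] w 0.00025452111379700715 q [ 0.5981  0.2294 -0.6237  1.9271  0.1599  1.0232 -1.5191]
```

View pics/s9.png

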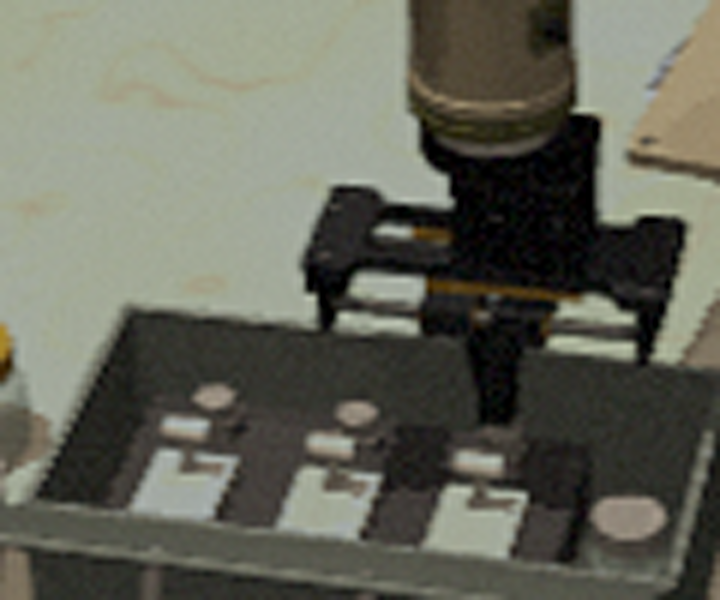

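Closed fingertips are directly above bolt 1, at crop (500,425). Pressing down in small steps.

Emit:
send_rows(
  steps=[
    [0.2, -0.5, 1, -0.003, -0.002, 0.003, 1],
    [0, 0, 0, -0.001, 0, 0.003, 1],
    [0, 0, 0, 0, 0, 0.002, 1],
    [0, 0, 0, 0, 0, 0.002, 1],
    [0, 0, 0, 0, 0, 0.002, 1],
    [0, 0, 0, 0, 0, 0.002, 1],
    [0, 0, 0, 0, 0, 0.002, 1],
    [0, 0, 0, 0, 0, 0.002, 1],
    [0, 0, 0, 0, 0, 0.002, 1],
    [0, 0, 0, 0, 0, 0.002, 1],
  ],
)

```text
time: 16.7
ee_pos: [0.4908, -0.0596, 0.0497]
eef_rot: [0.998, 0.064, 0.0, 0.001]
ft_force: [-15.3, 1.0, 40.9]
width: 0.0006
```

```bash
python3 -c "
from h import *
go(W(-.053,.05,.057),0)"
```

```text
t 16.7 pos [ 0.4908 -0.0596  0.0497] turn [ 0.0864  0.0006 -0.1033] shift(now) [-0.0012  0.0002 -0.0073] shift(after turn) [-0.0012  0.0002 -0.0073] F [-15.3037   1.0046  40.8722] w 0.0006377643443724146 q [ 0.5858  0.259  -0.6163  1.9475  0.18    0.9885 -1.5569]
```

Emit:
send_rows(
  steps=[
    [0, 0, 0, 0, 0, -0.01, 1],
    [0, 0, 0, 0, 0, -0.015, 1],
    [0, 0, 0, 0, 0, -0.02, 1],
    [0, 0, 0, 0, 0.013, -0.005, 1],
    [0, 0, 0, 0, 0.02, 0, 1],
    [0, 0, 0, 0, 0.02, 0, 1],
    [0, 0, 0, 0, 0.02, 0, 1],
    [0, 0, 0, 0, 0.007, 0, 1],
    [0, 0, 0, 0, 0, 0.01, 1],
    [0, 0, 0, 0, 0, 0, 1],
  ],
)

```text
time: 17.7
ee_pos: [0.5008, -0.1457, 0.0883]
eef_rot: [0.998, 0.064, -0.0, 0.001]
ft_force: [-0.2, -0.7, -0.9]
width: 0.0003
```

```bash
python3 -c "
from h import *
go(W(-.053,-.03,.057),0)
p,d=camera('scene')
q=p[130:230,190:310]
cv2.imwrite('pics/s10.png',cv2.resize(q,None,fx=6,fy=6,interpolation=cv2.INTER_CUBIC)[:600])
"
```

```text
t 17.7 pos [ 0.5008 -0.1457  0.0883] turn [ 0.1487  0.04   -0.1643] shift(now) [ 0.0001 -0.0067  0.0313] shift(after turn) [ 0.0001 -0.0066  0.0313] F [-0.2434 -0.7382 -0.9438] w 0.0003180931509907355 q [ 0.6941  0.2567 -0.5621  1.8492  0.1572  1.079  -1.3715]
```

View pics/s10.png

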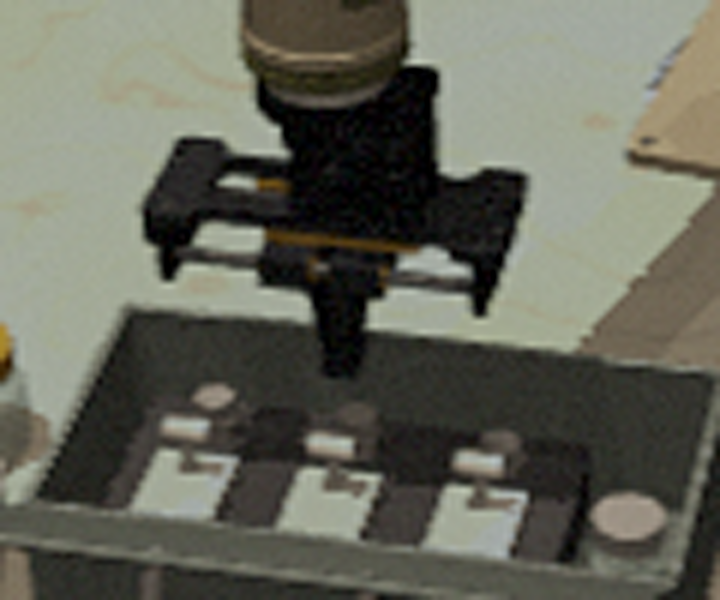

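Bolt 1 now shows at (502,440), against about (501,430) expected from the row, so it may have sunk. Tapping bolt 2 more gently will settle it.

Emit:
send_rows(
  steps=[
    [0, 0, 0, 0, -0.0065, 0.008, 1],
    [0, 0, 0, 0, 0, 0.009, 1],
    [0, 0, 0, 0, 0, 0.004, 1],
    [0, 0, 0, 0, 0, 0.001, 1],
    [0, 0, 0, 0, 0, 0.001, 1],
    [0, 0, 0, 0, 0, 0.001, 1],
    [0, 0, 0, 0, 0, 0.001, 1],
    [0, 0, 0, 0, 0, 0.001, 1],
    [0, 0, 0, 0, 0, 0.001, 1],
    [0, 0, 0, 0, 0, 0, 1],
  ],
)

```text
time: 18.75
ee_pos: [0.5007, -0.1357, 0.0598]
eef_rot: [0.998, 0.066, 0.0, 0.001]
ft_force: [0.5, -0.9, 0.3]
width: 0.0008
```

```bash
python3 -c "
from h import *
go(W(-.053,-.03,.057),0)"
```

```text
t 18.75 pos [ 0.5007 -0.1357  0.0598] turn [ 0.1498 -0.0402  0.1116] shift(now) [-0.0012  0.0034  0.0029] shift(after turn) [-0.0011  0.0034  0.0028] F [ 0.4733 -0.9372  0.327 ] w 0.000753914367408099 q [ 0.6737  0.2871 -0.5626  1.8825  0.181   1.0203 -1.4042]
```

Emit:
send_rows(
  steps=[
    [0, 0, 0, 0, 0.003, 0.001, 1],
    [0, 0, 0, 0, 0, 0.001, 1],
    [0, 0, 0, 0, 0, 0.001, 1],
    [0, 0, 0, 0, 0, 0.001, 1],
    [0, 0, 0, 0, 0, 0.001, 1],
    [0, 0, 0, 0, 0, 0.001, 1],
    [0, 0, 0, 0, 0, 0.001, 1],
    [0, 0, 0, 0, 0, 0.001, 1],
    [0, 0, 0, 0, 0, 0.001, 1],
    [0, 0, 0, 0, 0, 0.001, 1],
  ],
)

```text
time: 19.75
ee_pos: [0.5014, -0.1392, 0.0575]
eef_rot: [0.998, 0.065, -0.0, 0.003]
ft_force: [-6.4, 0.2, 13.3]
width: 0.0004
```

```bash
python3 -c "
from h import *
go(W(-.053,-.03,.057),0)"
```

```text
t 19.75 pos [ 0.5014 -0.1392  0.0575] turn [0.3654 0.0576 0.0573] shift(now) [-0.0014 -0.0002  0.0005] shift(after turn) [-0.0014 -0.0002  0.0005] F [-6.442   0.1932 13.3287] w 0.0003521002066921912 q [ 0.6729  0.2932 -0.559   1.8805  0.1887  1.0179 -1.4063]
```

Bolt 2 holds 13 N at z=0.0575, where bolt 1 went to 0.0497. So bolt 2 is tight and bolt 1 looks loose. Bolt 3 next.

Emit:
send_rows(
  steps=[
    [0, 0, 0, 0, 0, -0.01, 1],
    [0, 0, 0, 0, 0, -0.015, 1],
    [0, 0, 0, 0, 0.015, -0.01, 1],
    [0, 0, 0, 0, 0.02, 0, 1],
    [0, 0, 0, 0, 0.02, 0, 1],
    [0, 0, 0, 0, 0.016, 0, 1],
    [0, 0, 0, 0, 0, 0, 1],
    [0, 0, 0, 0, 0, 0.012, 1],
    [0, 0, 0, 0, 0, 0.01, 1],
    [0, 0, 0, 0, 0, 0, 1],
  ],
)

```text
time: 20.75
ee_pos: [0.513, -0.2093, 0.0767]
eef_rot: [0.998, 0.067, 0.002, 0.003]
ft_force: [0.1, 0.3, -0.1]
width: 0.0006
```

```bash
python3 -c "
from h import *
go(W(-.053,-.11,.057),0)"
```

```text
t 20.75 pos [ 0.513  -0.2093  0.0767] turn [ 0.4094 -0.1989  0.259 ] shift(now) [-0.0039  0.0086  0.0197] shift(after turn) [-0.0038  0.0088  0.0197] F [ 0.106   0.2531 -0.1447] w 0.0005881327279848475 q [ 0.7446  0.3291 -0.5177  1.7851  0.1895  1.0696 -1.2768]
```

Emit:
send_rows(
  steps=[
    [0, 0, 0, -0.002, 0.008, 0.005, 1],
    [0, 0, 0, -0.001, 0, 0.005, 1],
    [0, 0, 0, 0, 0, 0.004, 1],
    [0, 0, 0, 0, 0, 0.002, 1],
    [0, 0, 0, 0, 0, 0.0015, 1],
    [0, 0, 0, 0, 0, 0.0015, 1],
    [0, 0, 0, 0, 0, 0.0015, 1],
    [0, 0, 0, 0, 0, 0.0015, 1],
    [0, 0, 0, 0, 0, 0.0015, 1],
    [0, 0, 0, 0, 0, 0.0015, 1],
  ],
)

```text
time: 21.75
ee_pos: [0.5109, -0.2169, 0.0575]
eef_rot: [0.998, 0.068, 0.001, 0.005]
ft_force: [-7.6, 1.8, 16.1]
width: 0.0003
```

```bash
python3 -c "
from h import *
go(W(-.053,-.11,.057),0)"
```

```text
t 21.75 pos [ 0.5109 -0.2169  0.0575] turn [ 0.5599 -0.0431  0.3755] shift(now) [-0.0007  0.0016  0.0005] shift(after turn) [-0.0007  0.0016  0.0005] F [-7.6412  1.8313 16.1191] w 0.0002917132084153921 q [ 0.7461  0.3542 -0.508   1.7982  0.2076  1.0358 -1.2756]
```

All three are tapped: bolts 2 and 3 stop at 0.0575, and bolt 1 sank 8 mm, so bolt 1 is the loose one. Moving to cap 1's knob.

Emit:
send_rows(
  steps=[
    [0, 0, 0, 0, 0, -0.01, 1],
    [0, 0, 0, 0, 0, -0.02, 1],
    [0, 0, 0, 0, 0, -0.025, 1],
    [0.5, 0, 0.3, 0, -0.01, -0.005, -0.38],
    [0, 0, 0, 0.01, -0.03, 0, -0.38],
    [0, 0, 0, 0.01, -0.03, 0, -0.38],
    [0, 0, 0, 0.01, -0.03, 0, -0.38],
    [0, 0, 0, 0.01, -0.03, 0, -0.38],
    [0, 0, 0, 0.008, -0.02, 0, -0.38],
    [0, 0, 0, 0, 0, 0, -0.38],
  ],
)

```text
time: 22.75
ee_pos: [0.5398, -0.0533, 0.1219]
eef_rot: [0.998, 0.065, 0.002, -0.0]
ft_force: [0.5, 0.1, 0.5]
width: 0.0486
```

```bash
python3 -c "
from h import *
go(W(-.004,.052,.055),0)"
```

```text
t 22.75 pos [ 0.5398 -0.0533  0.1219] turn [ 0.0078 -0.2433 -0.0397] shift(now) [-0.0019 -0.0021  0.0669] shift(after turn) [-0.0016 -0.002   0.0669] F [0.4866 0.0547 0.5183] w 0.048601217928604765 q [ 0.5553  0.2719 -0.6202  1.7637  0.1711  1.156  -1.5576]
```

Emit:
send_rows(
  steps=[
    [0, 0, 0, -0.0015, -0.002, 0.005, -0.38],
    [0, 0, 0, 0, 0, 0.01, -0.38],
    [0, 0, 0, 0, 0, 0.01, -0.38],
    [0, 0, 0, 0, 0, 0.008, -0.38],
    [0, 0, 0, 0, 0, 0, -0.38],
    [0, 0, 0, 0, 0, 0, -0.38],
    [0, 0, 0, 0, 0, 0, -0.38],
    [0, 0, 0, 0, 0, 0, -0.38],
    [0, 0, 0, 0, 0, 0, -0.38],
    [0, 0, 0, 0, 0, 0, -0.38],
  ],
)

```text
time: 23.75
ee_pos: [0.5367, -0.0555, 0.085]
eef_rot: [0.998, 0.062, 0.001, 0.0]
ft_force: [-0.4, -0.5, 0.7]
width: 0.0603
```

```bash
python3 -c "
from h import *
go(W(-.004,.052,.055),0)
p,d=camera('scene')
q=p[130:230,190:310]
cv2.imwrite('pics/s11.png',cv2.resize(q,None,fx=6,fy=6,interpolation=cv2.INTER_CUBIC)[:600])
"
```

```text
t 23.75 pos [ 0.5367 -0.0555  0.085 ] turn [ 0.0426 -0.1305 -0.3419] shift(now) [ 0.0016 -0.0038  0.03  ] shift(after turn) [ 0.0017 -0.0038  0.03  ] F [-0.4371 -0.4587  0.6909] w 0.06034280087128215 q [ 0.5475  0.3079 -0.6102  1.8068  0.1982  1.0857 -1.58  ]
```

View pics/s11.png

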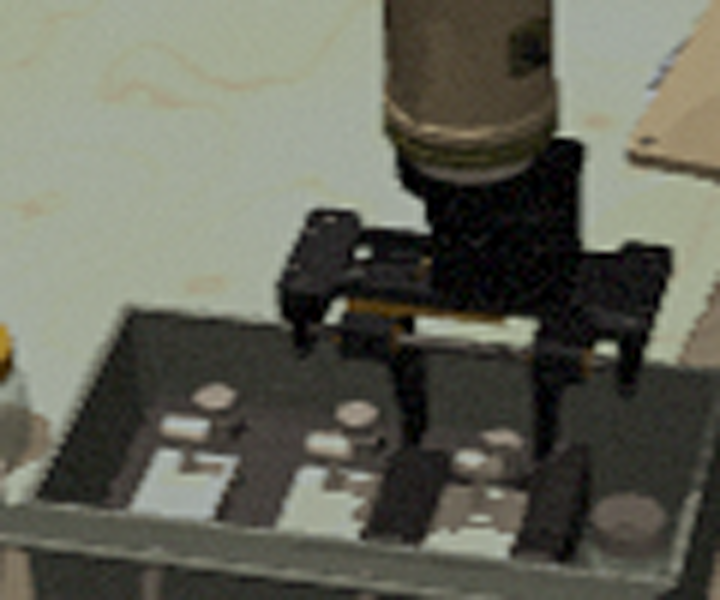

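The fingers at crop x≈412 and 545 straddle the cap 1 knob at (480,462), and bolt 1's head shows sunken at (502,438). I'll go down and pinch.

Emit:
send_rows(
  steps=[
    [0, 0, 0, 0.001, -0.002, 0.008, -0.38],
    [0, 0, 0, 0, 0, 0.008, -0.38],
    [0, 0, 0, 0, 0, 0.008, -0.38],
    [0, 0, 0, 0, 0, 0.004, -0.38],
    [0, 0, 0, 0, 0, 0, 1],
    [0, 0, 0, 0, 0, 0, 1],
    [0, 0, 0, 0, 0, 0, 1],
    [0, 0, 0, 0, 0, 0, 1],
    [0, 0, 0, 0, 0, 0, 1],
    [0, 0, 0, 0, 0, 0, 1],
  ],
  force=20,
)

```text
time: 24.8
ee_pos: [0.538, -0.0559, 0.0544]
eef_rot: [0.998, 0.061, 0.001, 0.002]
ft_force: [1.5, -6.1, -3.2]
width: 0.024
```

```bash
python3 -c "
from h import *
go(W(-.004,.052,.055),0)
p,d=camera('scene')
q=p[130:230,190:310]
cv2.imwrite('pics/s12.png',cv2.resize(q,None,fx=6,fy=6,interpolation=cv2.INTER_CUBIC)[:600])
"
```

```text
t 24.8 pos [ 0.538  -0.0559  0.0544] turn [ 0.2221 -0.1498 -0.4215] shift(now) [ 0.0005 -0.0043 -0.0006] shift(after turn) [ 0.0005 -0.0043 -0.0006] F [ 1.5268 -6.136  -3.1767] w 0.023957447692871326 q [ 0.5323  0.3477 -0.5988  1.8312  0.2304  1.0285 -1.6061]
```

View pics/s12.png

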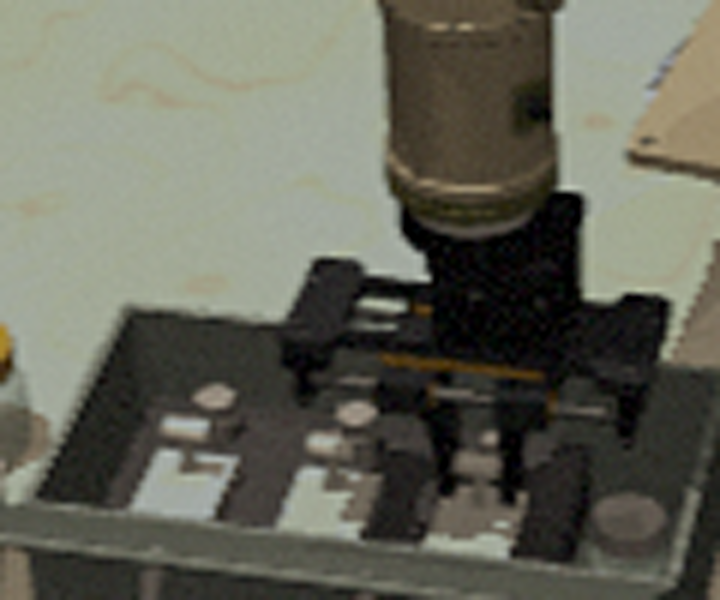

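The knob is pinched with width 24 mm, equal to the barrel length. Working out the cap's arc.

```bash
cat >> h.py <<'E'
K0=np.array([.538,-.0559,.0544])
def carc(ths):
    s=read_state();r=s["ee_pos"]-K0;x=r@CX;z=r[2];r0=np.array([-.045,.030])
    th=np.arctan2(z+r0[1],-(x+r0[0]))-np.arctan2(r0[1],-r0[0])
    print("t",s["time"],"rel",x,r@CY,z,"th",th,np.hypot(x+r0[0],z+r0[1]),"F",s["ft_force"],"w",s["width"])
    prev=np.array([x,z])
    for t in ths:
        c,n=np.cos(t),np.sin(t);q=np.array([r0[0]*c+r0[1]*n,-r0[0]*n+r0[1]*c])-r0
        print(round(t,2),"tool x %.4f z %.4f"%(q[0]-prev[0],-(q[1]-prev[1])));prev=q
    print("turn",(R.from_quat(s["eef_rot"]).inv()*R.from_euler('z',YAW)*R.from_euler('x',np.pi)).as_rotvec(degrees=True))
E
python3 -c "
from h import *
carc(np.arange(.06,.61,.06))"
```

```text
t 24.85 rel -3.614211108295076e-05 2.9311599170041464e-05 -2.2634429879382634e-05 th -0.000718677424708436 0.05410079983488518 F [ 1.44669133 -6.29734141 -2.83938855] w 0.023939924700457693
0.06 tool x 0.0019 z -0.0027
0.12 tool x 0.0020 z -0.0025
0.18 tool x 0.0022 z -0.0024
0.24 tool x 0.0023 z -0.0023
0.3 tool x 0.0025 z -0.0021
0.36 tool x 0.0026 z -0.0020
0.42 tool x 0.0027 z -0.0018
0.48 tool x 0.0028 z -0.0016
0.54 tool x 0.0029 z -0.0015
0.6 tool x 0.0030 z -0.0013
turn [ 0.21856575 -0.15164533 -0.42414506]
```

Emit:
send_rows(
  steps=[
    [0, 0, 0, 0.0019, -0.001, -0.0027, 1],
    [0, 0, 0, 0.002, 0, -0.0025, 1],
    [0, 0, 0, 0.0022, 0, -0.0024, 1],
    [0, 0, 0, 0.0023, 0, -0.0023, 1],
    [0, 0, 0, 0.0025, 0, -0.0021, 1],
    [0, 0, 0, 0.0026, 0, -0.002, 1],
    [0, 0, 0, 0.0027, 0, -0.0018, 1],
    [0, 0, 0, 0.0028, 0, -0.0016, 1],
    [0, 0, 0, 0.0029, 0, -0.0015, 1],
    [0, 0, 0, 0.003, 0, -0.0013, 1],
  ],
)

```text
time: 25.85
ee_pos: [0.5606, -0.053, 0.0741]
eef_rot: [0.998, 0.061, -0.003, 0.002]
ft_force: [-3.8, -0.2, -2.3]
width: 0.0236
```

```bash
python3 -c "
from h import *
carc(np.arange(.66,1.25,.06))
p,d=camera('scene')
q=p[130:230,190:310]
cv2.imwrite('pics/s13.png',cv2.resize(q,None,fx=6,fy=6,interpolation=cv2.INTER_CUBIC)[:600])
"
```

```text
t 25.85 rel 0.022763356930668 -3.474108228325042e-05 0.01973880624829081 th 0.5623804822146242 0.05448318219412192 F [-3.802155   -0.23426284 -2.31314961] w 0.02363959245922747
0.66 tool x 0.0051 z -0.0016
0.72 tool x 0.0031 z -0.0009
0.78 tool x 0.0032 z -0.0007
0.84 tool x 0.0032 z -0.0006
0.9 tool x 0.0032 z -0.0004
0.96 tool x 0.0032 z -0.0002
1.02 tool x 0.0032 z 0.0000
1.08 tool x 0.0032 z 0.0002
1.14 tool x 0.0032 z 0.0004
1.2 tool x 0.0032 z 0.0006
turn [ 0.24015242  0.32111935 -0.4882206 ]
```

View pics/s13.png

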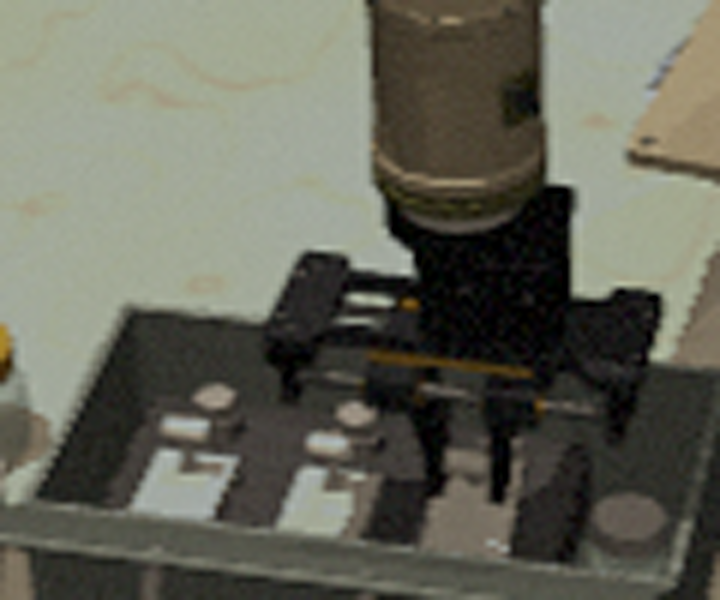

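Emit:
send_rows(
  steps=[
    [0, 0, 0, 0.0035, 0, -0.0012, 1],
    [0, 0, 0, 0.0032, 0, -0.001, 1],
    [0, 0, 0, 0.0032, 0, -0.0008, 1],
    [0, 0, 0, 0.0032, 0, -0.0006, 1],
    [0, 0, 0, 0.0032, 0, -0.0005, 1],
    [0, 0, 0, 0.0032, 0, -0.0003, 1],
    [0, 0, 0, 0.0032, 0, -0.0001, 1],
    [0, 0, 0, 0.0032, 0, 0, 1],
    [0, 0, 0, 0.0032, 0, 0.0001, 1],
    [0, 0, 0, 0, 0, 0, 1],
  ],
)

```text
time: 26.9
ee_pos: [0.592, -0.0488, 0.0789]
eef_rot: [0.998, 0.061, -0.003, 0.002]
ft_force: [-4.0, -1.1, -0.0]
width: 0.0233
```

```bash
python3 -c "
from h import *
carc([1.1])
p,d=camera('scene');cv2.imwrite('pics/s14f.png',p)
q=p[130:230,190:310]
cv2.imwrite('pics/s14.png',cv2.resize(q,None,fx=6,fy=6,interpolation=cv2.INTER_CUBIC)[:600])
"
```

```text
t 26.9 rel 0.054453746826463374 1.9699319268891603e-05 0.02450514617865105 th 1.1545320113845126 0.05531893246452778 F [-4.03650362e+00 -1.11069364e+00 -2.94884638e-03] w 0.023311253552169356
1.1 tool x -0.0031 z 0.0008
turn [ 0.22000958  0.35495317 -0.47826479]
```

View pics/s14.png

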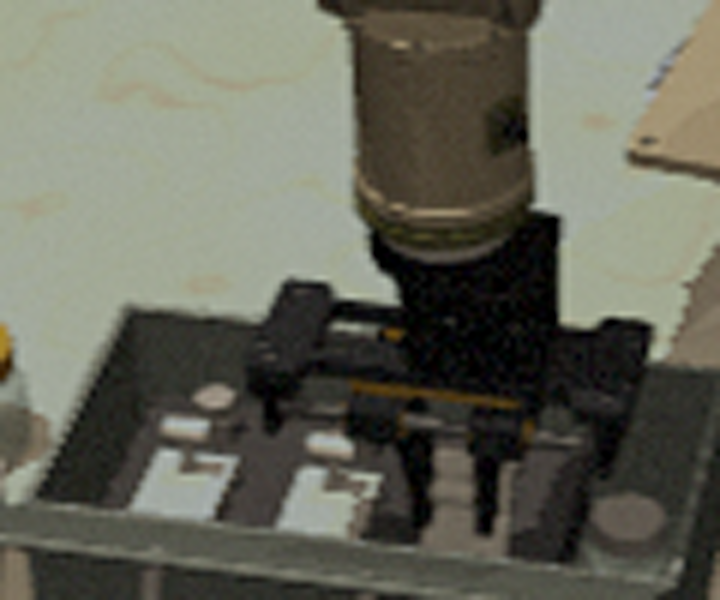

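The cap is about 66° open with the knob still between the fingers. One still second, then a check of the whole bench.

Emit:
send_rows(
  steps=[
    [0, 0, 0, 0, 0, 0, 1],
    [0, 0, 0, 0, 0, 0, 1],
    [0, 0, 0, 0, 0, 0, 1],
    [0, 0, 0, 0, 0, 0, 1],
    [0, 0, 0, 0, 0, 0, 1],
    [0, 0, 0, 0, 0, 0, 1],
    [0, 0, 0, 0, 0, 0, 1],
    [0, 0, 0, 0, 0, 0, 1],
    [0, 0, 0, 0, 0, 0, 1],
    [0, 0, 0, 0, 0, 0, 1],
  ],
)

```text
time: 27.95
ee_pos: [0.5917, -0.0489, 0.0789]
eef_rot: [0.998, 0.061, -0.003, 0.002]
ft_force: [-3.1, -0.2, -1.0]
width: 0.0235
```

```bash
python3 -c "
from h import *
carc([])
p,d=camera('scene');cv2.imwrite('pics/s15.png',p)
w=cloud('scene',d)
# visible cap flap faces beneath the knob: underside normal
for v in range(206,222,2): print(v,w[v,265],((w[v,265]-CASE)@CX).round(3))
"
```

```text
t 27.95 rel 0.054158379774809515 1.3553217645904933e-06 0.024508648405728924 th 1.1492559536026619 0.055272675628370065 F [-3.05306523 -0.18836186 -1.02190754] w 0.02352719882311324
turn [ 0.22466541  0.33722703 -0.48377289]
206 [ 0.56601622 -0.05731571  0.11430842] 0.023
208 [ 0.56286261 -0.0588123   0.10363066] 0.02
210 [ 0.58889782 -0.04866413  0.11832851] 0.047
212 [ 0.5937016  -0.04698337  0.11466139] 0.052
214 [ 0.57335329 -0.05534916  0.08872139] 0.031
216 [ 0.57312935 -0.05568199  0.08042362] 0.03
218 [ 0.58176829 -0.05247247  0.08004835] 0.039
220 [ 0.58052788 -0.05321339  0.07078164] 0.038
```

View pics/s15.png

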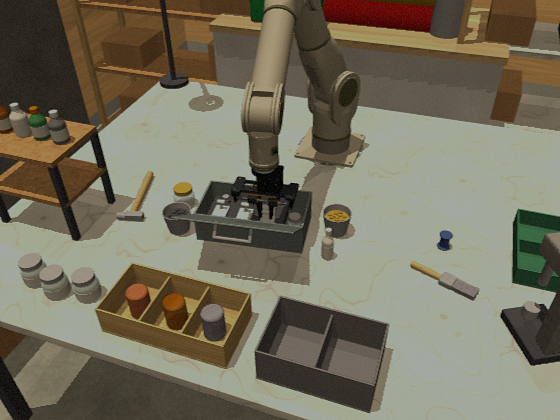

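```bash
python3 -c "
from bench import *
print(close_job())"
```

```text
the job is handed in; nothing more can be done
None
```

The job is handed in at about 28 s, with the lid open and the gripper holding cap 1 open.

- **Lid:** I swung it to about 1.75 rad and let go, and it fell back. The pictures show it leaning far back past the case rim.
- **Bolts:** Bolt 1 is the loose one. I tapped all three:

| Bolt | Reported height where it stopped (m) | Force on the wrist (upward) | Result |
|---|---|---|---|
| 1 | 0.0497 | about 41 N | sank 8 mm and stayed down |
| 2 | 0.0575 | about 13 N | tight |
| 3 | 0.0575 | about 16 N | tight |

- **Cap:** I lifted only cap 1, pinching its knob by the ends (grip width 23.5 mm). It stands about 66° open by the arm's position and about 70° by the depth image, and it stayed there for a still second before hand-in. The other two caps are shut.
- **Everything else:** I saw nothing else moved on the bench or in the case, judging by eye from the last scene picture.

**What disagreed or went wrong:**
- **Height error:** The reported tool height was about 36 mm lower than the cameras showed. My first pinch of the lid handle closed on air above the bar because of this. I corrected for it from then on, and the heights at which the tight bolts stopped the fingers confirmed the correction.
- **Hard tap on bolt 1:** The 41 N press was harder than needed, because the bolt had already bottomed out. It was with the fingertips, and the wrist force stayed well under 120 N. I tapped the other two more gently.

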